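Sort the mixed rolls into their display baskets

TASK

Sort the five mixed rolls on the metal tray into the wicker baskets, each into the basket that already holds its own kind. Set each roll down right way up on the basket's bottom in the free front part, not on top of other rolls, the long ones lying the same way as those already in their basket. Leave the jam jar and the flour shaker where they stand.

Things in the scene. Friction and masses are not known exactly. Their poses are not given: they have to be found in the camera images.
- wheat_a: Round golden wheat roll, pale cross-cut on its domed top, 64 mm across, 46 mm high; sides upright 12 to 23 mm above its underside. About 60 g; origin at the centre of its flat underside, z up. One of two alike. Starts in a row of five about 116 mm apart along y, in any order, on a metal tray (200 x 600 mm, floor 3 mm high, rim 10 mm, tongs by its near edge).
- wheat_b: Round golden wheat roll, pale cross-cut on its domed top, 64 mm across, 46 mm high; sides upright 12 to 23 mm above its underside. About 60 g; origin at the centre of its flat underside, z up. One of two alike. Starts in a row of five about 116 mm apart along y, in any order, on a metal tray (200 x 600 mm, floor 3 mm high, rim 10 mm, tongs by its near edge).
- rye_a: Oval dark-brown rye roll with pale oat flakes, 90 mm long (its x), 56 mm wide (its y), 46 mm high; sides upright 12 to 23 mm above its underside. About 80 g; origin at the centre of its flat underside, z up. One of two alike. Starts in a row of five about 116 mm apart along y, in any order, on a metal tray (200 x 600 mm, floor 3 mm high, rim 10 mm, tongs by its near edge).
- rye_b: Oval dark-brown rye roll with pale oat flakes, 90 mm long (its x), 56 mm wide (its y), 46 mm high; sides upright 12 to 23 mm above its underside. About 80 g; origin at the centre of its flat underside, z up. One of two alike. Starts in a row of five about 116 mm apart along y, in any order, on a metal tray (200 x 600 mm, floor 3 mm high, rim 10 mm, tongs by its near edge).
- stick: Long red-brown lye stick, pale split and white salt on top, 120 mm long (its x), 38 mm wide (its y), 38 mm high; sides upright 10 to 19 mm above its underside. About 70 g; origin at the centre of its flat underside, z up. Starts in a row of five about 116 mm apart along y, in any order, on a metal tray (200 x 600 mm, floor 3 mm high, rim 10 mm, tongs by its near edge).
- basket_wheat: Fixed wicker basket, 240 mm deep (its x, away from the robot), 222 mm wide (its y), walls 8 mm; rims 45 mm (back 75 mm) and inner floor 6 mm above the counter. Origin at the centre of its underside. Known by its stock at the back: 5 round golden rolls, fixed, heaped to 88 mm. Free floor in front: x -112 to +6 mm, y -103 to +103 mm.
- basket_rye: Fixed wicker basket, 240 mm deep (its x, away from the robot), 222 mm wide (its y), walls 8 mm; rims 45 mm (back 75 mm) and inner floor 6 mm above the counter. Origin at the centre of its underside. Known by its stock at the back: 5 oval dark rolls, fixed, heaped to 89 mm, long axes along basket x. Free floor in front: x -112 to +6 mm, y -103 to +103 mm.
- basket_stick: Fixed wicker basket, 240 mm deep (its x, away from the robot), 222 mm wide (its y), walls 8 mm; rims 45 mm (back 75 mm) and inner floor 6 mm above the counter. Origin at the centre of its underside. Known by its stock at the back: 3 brown sticks, fixed, heaped to 78 mm, long axes along basket y. Free floor in front: x -112 to +6 mm, y -103 to +103 mm.
- dredger: Plain aluminium flour shaker with a domed top, 68 mm across, 88 mm high, standing loose on the counter beyond the right (-y) end of the tray; origin at the centre of its underside. Not to be moved.
- jam_jar: Dark red glass jam jar with a red cap, 62 mm across, 82 mm high, standing loose on the counter beyond the left (+y) end of the tray; origin at the centre of its underside. Not to be moved.

How it is judged:
By the outcome, as a careful person would: the job done as asked, in the order asked, and still so for the second after the job is handed in, with the robot touching nothing.
It also fails if it takes over 128 s, if anything falls off the work surface, if the arm or the gripper's body presses on something with over 40 N, if the wrist force passes 120 N, or if a joint passes its speed limit or range.

ROBOT

A 7-joint arm with a two-finger parallel gripper is mounted at the origin on the work surface. World frame = base frame: x ahead of the robot, y to its left, z up, the work surface at z = 0. Lengths are in m, angles in degrees, forces in N, time in s.
With the tool pointing down it reaches from about 0.425 to 0.875 m from the base axis. Payload 4.7 kg.
Tool frame: the origin (TCP) lies on the centre line of the jaws, within the pads' length; the fingertips stand 14 mm ahead of it and the grasp point (between the pads) lies 5 mm behind it; z points along the fingers, y is the line along which they close (so a half turn about z gives the same grasp; the last joint's range is limited). The gripper opens to 87 mm and grips with 3 to 60 N. Pads are 19 mm wide; open, the fingers measure 117 mm over their backs; the gripper's body (75 mm by 190 mm) begins 51 mm behind the grasp point.
Start: joints at [-70.296, 18.392, -4.016, 83.108, 1.295, 78.541, -3.26], TCP at [0.211, 0.615, 0.237] pointing down, gripper open.
Joint ranges: [-163.93, 163.93], [-17.29, 119.83], [-79.2, 71.16], [3.27, 140.29], [-89.18, 269.18], [5.43, 117.66], [-154.24, 154.24]. Speed limits (degrees/s): [147.25, 147.25, 180, 180, 180, 180, 180].

INTERFACE

Orientations are given as [roll, pitch, yaw] about the fixed x, y, z axes, in that order (R = Rz(yaw) Ry(pitch) Rx(roll)).
In Python, from cell import env gives the robot as it stands.
- The arm moves only by the tool jog_arm, never from a script. Its argument "motion" is a list that holds one entry, the list of rows, each a list of 7 numbers: the shift along the tool's x, y, z in units of 0.1 m (1.0 is 0.1 m), then the turn, a rotation vector about the tool's x, y, z in units of 180 degrees (1.0 is 180 degrees), then the closure, from 0 (fully open) to 1 (shut). A call has 1 to 5 rows; each row is the pose to reach, as a shift and turn from the pose commanded when the call began, along the tool's axes at that moment, turning the shorter way round; what a row does not reach only later rows make up. A row lasts 1/10 s, in which the tool goes at most 50 mm and 8.59 degrees, less where a joint would pass 70% of its speed; a pose out of reach is approached as far as the arm can. A call with a number of a shift or a turn outside -1 to 1 is refused whole. A call with a gripper value outside its range is refused whole. The fingers move at their own pace and stop on an object; "grip_force" is the grip in N (left out, the last holds). Time passes only in rows, so rows that repeat a pose let the fingers close. It gives the time, the measured TCP pose, the force, the opening and the grip force at its end, in the units of the state.
- env.get_obs(): the state, without advancing time (a new reading comes with each control period).
- env.read_camera(name): name is "scene" or "side" or "wrist"; returns (picture, depth): 384x512x3 uint8, red, green, blue; 384x512 float32, m along the optical axis (not along the pixel's ray), 0 where there is no reading.
- env.camera_info(name): a dict with "camera_matrix" (3x3 intrinsics, pixels), "origin" and "orientation" of the camera in the world; the wrist camera has in their place "mount" (4x4, takes a point from camera to tool coordinates, whose origin is the TCP and whose axes are the flange's). Camera axes: x right, y down, z forward; pixel columns grow to the right and rows downward; lengths in m; the calibration is good to about 2 mm. The wrist camera is an equidistant fisheye: a pixel r from the principal point sees the ray r / f radians off the axis. A picture is of the moment at which its call begins: read the wrist's pose just before it. camera_info takes no time and is no camera call.
- env.sign_off(): hands the job in; it is judged then, once.
The state is a dict: "time_s": time; "qpos": joint angles; "joint_velocities": joint speeds; "effort": joint torques, N m; "tool_pos": TCP position; "tool_rot": TCP orientation; "force": force on the tool from outside, world axes, zero at the start; "wrist_torque": the same for the moment, N m; "grip_width": finger opening in m; "grasp_force": force on a finger pad.
Only numpy, scipy, OpenCV 4.12 (cv2) and the standard library are available. Lean on these libraries where they do the work, as an engineer would, in place of code of your own. Each camera call takes 0.05 s, during which the arm holds its last target. There are 200 camera calls.

## Working session

There is one attempt and no reset: what is moved stays moved. The work goes in short steps, Python scripts to look and compute and a tool call to move; the robot and the scene stay as the last step left them, time stands still between calls to the robot, and variables do not carry over. Pictures are saved under pics/ and viewed, at most 14 in all, crops included, and the job is handed in when it is done.

Besides the shell and the picture viewer there is one more tool, called after "Request:" in YAML: its name, and indented under it one key for each argument. jog_arm: Moves the arm, as the interface text tells. Shifts and turns lie within -1 to 1; 1 stands for 0.1 m of shift or 180 degrees of turn. Its arguments: {"type":"object","properties":{"motion":{"type":"array","items":{"type":"array","items":{"type":"array","items":{"type":"number"}}}},"grip_force":{"type":"number"}},"required":["motion"]}

```bash
mkdir -p pics; ls; python3 - <<'E'
from cell import env
import cv2,numpy as np
np.set_printoptions(precision=4,suppress=True)
o=env.get_obs();print(o)
for n in("scene","side"):
    c=env.camera_info(n);print(n,c)
    p,d=env.read_camera(n);cv2.imwrite(f"pics/{n}0.png",p[:,:,::-1]);np.savez(f"{n}0.npz",p=p,d=d)
print(env.camera_info("wrist"))
E
```

```text
pics
{'time_s': 0.0, 'qpos': array([-70.2953,  18.4426,  -4.0167,  83.1759,   1.2957,  78.5404,
        -3.2591]), 'joint_velocities': array([-0.0629,  0.0537, -0.0322, -0.0113,  0.0165,  0.0492,  0.0048]), 'effort': array([  0.0003, -49.13  ,  -0.4039, -31.2524,  -0.0638,   0.0436,
         0.0001]), 'tool_pos': array([0.2104, 0.6144, 0.2354]), 'tool_rot': array([-179.8864,    0.006 ,  161.1073]), 'force': array([0.4137, 0.5357, 0.1009]), 'wrist_torque': array([-0.0028, -0.0071, -0.0119]), 'grasp_force': 0.0, 'grip_width': 0.08696284893717288}
scene {'camera_matrix': array([[355.1963,   0.    , 256.6505],
       [  0.    , 355.1963, 190.6928],
       [  0.    ,   0.    ,   1.    ]]), 'origin': array([1.2184, 0.4488, 0.7097]), 'orientation': array([-131.2039,    0.5422,  123.7416])}
side {'camera_matrix': array([[403.2731,   0.    , 254.4151],
       [  0.    , 403.2731, 192.6566],
       [  0.    ,   0.    ,   1.    ]]), 'origin': array([ 0.4312, -0.7935,  0.9921]), 'orientation': array([-139.5603,    0.1304,  -10.4597])}
{'camera_matrix': array([[297.3186,   0.    , 254.4255],
       [  0.    , 297.3186, 186.964 ],
       [  0.    ,   0.    ,   1.    ]]), 'mount': array([[ 0.0003, -0.9649, -0.2625,  0.0717],
       [ 1.    ,  0.0004, -0.0001,  0.0003],
       [ 0.0002, -0.2625,  0.9649, -0.1476],
       [ 0.    ,  0.    ,  0.    ,  1.    ]])}
```

View pics/scene0.png

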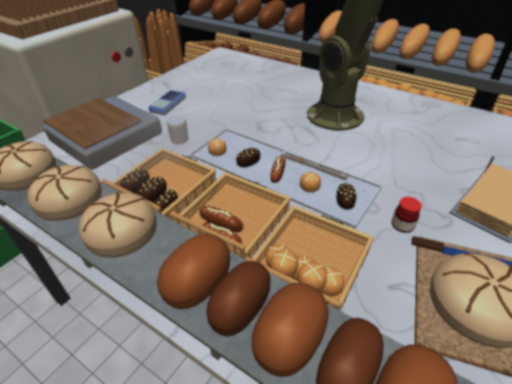

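View pics/side0.png

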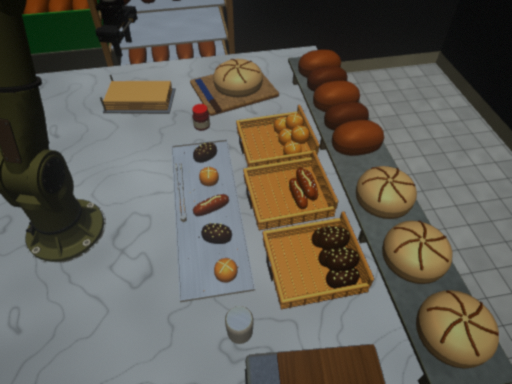

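The side view shows the tray rolls, from +y to −y: rye (205,152), wheat (208,176), stick (210,205), rye (216,233), wheat (226,269). The baskets are wheat (278,137), stick (290,190) and rye (317,262). The jar is at (201,116) and the shaker at (239,322). Next I'll build a top-down map.

```bash
cat > h.py <<'E'
from cell import env
import cv2,numpy as np
from scipy.spatial.transform import Rotation as Ro
np.set_printoptions(precision=4,suppress=True)
def cloud(n,f=None):
    if f: z=np.load(f);p,d=z['p'],z['d']
    else: p,d=env.read_camera(n)
    c=env.camera_info(n);K=c['camera_matrix'];v,u=np.mgrid[:384,:512]
    P=np.stack([(u-K[0,2])/K[0,0]*d,(v-K[1,2])/K[1,1]*d,d],-1)
    W=P@Ro.from_euler('xyz',c['orientation'],degrees=True).as_matrix().T+c['origin']
    W[d==0]=np.nan
    return p,W
def topdown(W,p,x0=.3,x1=.95,y0=-.6,y1=.5,s=500):
    # image: up=+x, left=+y
    H=int((x1-x0)*s);Wd=int((y1-y0)*s);im=np.zeros((H,Wd,3),np.uint8);h=np.full((H,Wd),-1.)
    q=W.reshape(-1,3);c=p.reshape(-1,3);ok=np.isfinite(q[:,0]);q=q[ok];c=c[ok]
    o=np.argsort(q[:,2]);q=q[o];c=c[o]
    r=((x1-q[:,0])*s).astype(int);k=((y1-q[:,1])*s).astype(int)
    m=(r>=1)&(r<H-1)&(k>=1)&(k<Wd-1);
    for dr in(0,1):
        for dk in (0,1): im[r[m]+dr-1,k[m]+dk-1]=c[m][:,::-1]
    return im
E
python3 - <<'E'
from h import *
im=[]
for n in("side","scene"):
    p,W=cloud(n,n+"0.npz")
    m=(W[...,2]>-.02)&(W[...,2]<.1)
    q=W.copy();q[~m]=np.nan
    im.append(topdown(q,p))
    t=W[(np.abs(W[...,2])<.01)&(W[...,0]>.3)&(W[...,0]<.9)&(abs(W[...,1])<.6)];print(n,np.median(t[:,2]))
    # blobs on tray: z .018-.06
    mm=((W[...,2]>.016)&(W[...,2]<.1)&(W[...,0]>.3)&(W[...,0]<.95)&(abs(W[...,1])<.7)).astype(np.uint8)
    N,L,S,C=cv2.connectedComponentsWithStats(mm)
    for i in range(1,N):
        if S[i,4]<40: continue
        a=W[L==i];r=cv2.minAreaRect((a[:,:2]*1000).astype(np.float32))
        print(C[i],S[i,4],np.array(r[0]),np.array(r[1]),r[2],"zmax",np.nanmax(a[:,2]), "mean",a.mean(0))
cv2.imwrite("pics/top.png",cv2.resize(np.vstack(im),None,fx=.9,fy=.9))
E
```

```text
side 0.0011711767772584203
[344.6514 214.6747] 11596 [752.3589   5.5786] [ 394.7487 1293.3326] 0.016287678852677345 zmax 0.09998975150021427 mean [ 0.8003 -0.0961  0.0728]
[228.1694  91.9266] 2793 [594.9249 527.686 ] [333.8966 346.1108] 87.76265716552734 zmax 0.09998215129511756 mean [0.5694 0.5268 0.0485]
[164.2126  92.8073] 301 [325.366  579.7032] [149.8321  50.4562] 89.94573211669922 zmax 0.05472281415163638 mean [0.3216 0.5743 0.0429]
[204.5181 151.1867] 332 [443.8013 229.0876] [87.0948 52.0388] 22.359134674072266 zmax 0.05340028782357642 mean [0.4433 0.2212 0.0373]
[208.4366 175.3521] 284 [444.7102 113.3846] [59.7503 56.2077] 23.904800415039062 zmax 0.052464713157877374 mean [0.4441 0.1059 0.0381]
[180.3582 204.2537] 67 [348.8733  46.5421] [ 16.8696 169.5827] 0.4231264293193817 zmax 0.023155835790395485 mean [0.3455 0.0195 0.0192]
[210.2628 203.6277] 411 [438.4637  -2.9238] [117.7406  37.3797] 15.660083770751953 zmax 0.045924454485550936 mean [ 0.4371 -0.0076  0.0329]
[327.2366 258.3521] 4252 [ 692.1019 -251.6026] [249.5971 227.5256] 1.4515188932418823 zmax 0.09395814778502021 m
[... 2096 characters left out ...]
ean [0.4619 0.2383 0.0384]
[406.7075 212.5605] 735 [454.0735 402.3032] [57.9034 57.8019] 51.97899627685547 zmax 0.08520248932386287 mean [0.4643 0.4032 0.0597]
[486.9911 214.1543] 1011 [318.9523 579.6453] [137.7391  50.2989] 80.15750885009766 zmax 0.051624212285290794 mean [0.3305 0.5793 0.039 ]
[458.601  306.8197] 8757 [607.7941 578.0508] [301.0695 229.6105] 14.082160949707031 zmax 0.09999934520352982 mean [0.6638 0.5666 0.0495]
[387.791  349.7313] 335 [877.9674 485.7493] [91.2317 40.5575] 11.785198211669922 zmax 0.09814498446209319 mean [0.8603 0.4765 0.0938]
[462.1538 379.5385] 104 [838.7792 594.6748] [16.0216 26.4485] 28.202577590942383 zmax 0.0967409508380781 mean [0.842  0.5931 0.0937]
```

View pics/top.png

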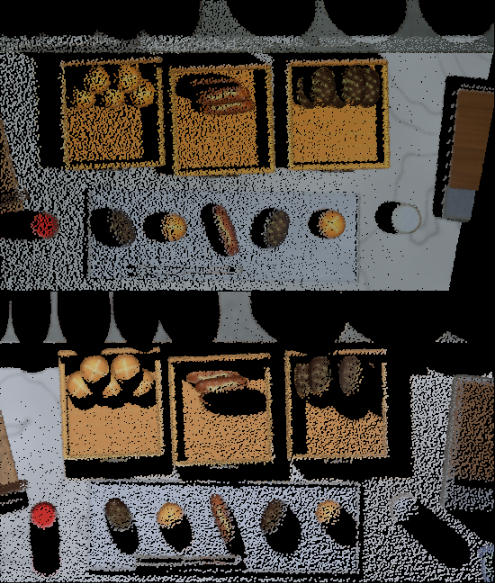

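The map agrees with the layout. Next I'll fit the rolls and baskets precisely using both clouds.

```bash
python3 - <<'E'
from h import *
Q=[]
for n in("side","scene"):
    p,W=cloud(n,n+"0.npz");q=W.reshape(-1,3);q=q[np.isfinite(q[:,0])];Q.append(q)
    t=q[(q[:,0]>.37)&(q[:,0]<.53)&(abs(q[:,1])<.3)&(abs(q[:,2])<.012)];print(n,"tray floor",np.median(t[:,2]))
A=np.vstack(Q)
rolls={'ryeL':(.448,.232),'wheatL':(.448,.117),'stick':(.441,0),'ryeR':(.445,-.111),'wheatR':(.454,-.234)}
for k,(x,y) in rolls.items():
    for nm,q in(("side",Q[0]),("scene",Q[1]),("both",A)):
        m=(np.hypot(q[:,0]-x,q[:,1]-y)<.062)&(q[:,2]>.013)&(q[:,2]<.07)&(q[:,0]>.375)
        r=cv2.minAreaRect((q[m,:2]*1000).astype(np.float32))
        top=q[m&(q[:,2]>.040 if k!='stick' else m&(q[:,2]>.034))]
        # long axis by PCA of top
        c=top.mean(0);e,v=np.linalg.eigh(np.cov((top[:,:2]-c[:2]).T));print(k,nm,np.array(r[0]),np.array(r[1]),round(r[2],1),"top",c[:2]*1000,"ang",round(np.degrees(np.arctan2(v[1,1],v[0,1])),1),"zmax",np.percentile(q[m,2],99))
# baskets: rim points z .042-.05
for k,y0,y1 in(("wheat",.13,.37),("stick",-.115,.125),("rye",-.37,-.125)):
    for nm,q in(("side",Q[0]),("scene",Q[1])):
        m=(q[:,1]>y0)&(q[:,1]<y1)&(q[:,0]>.53)&(q[:,0]<.83)
        R=q[m&(q[:,2]>.04)&(q[:,2]<.05)];hist,ed=np.histogram(R[:,0],np.arange(.54,.7,.004))
        f=q[m&(q[:,2]>.001)&(q[:,2]<.011)&(q[:,0]<.7)&(q[:,0]>.58)]
        fr=R[(R[:,0]<.60)]
        a=np.polyfit(fr[:,1],fr[:,0],1)
        yl=[]
        for s in(R[R[:,1]>(y0+y1)/2+.08],R[R[:,1]<(y0+y1)/2-.08]):
            s=s[(s[:,0]>.6)&(s[:,0]<.7)];yl.append((np.percentile(s[:,1],3),np.percentile(s[:,1],97)))
        print(k,nm,"floor z",np.median(f[:,2]),"front rim x",np.percentile(fr[:,0],[3,97]),"slope deg",np.degrees(np.arctan(a[0])),"y walls",np.array(yl).round(3).tolist(),
          "maxx back",np.percentile(q[m&(q[:,2]>.06)&(q[:,2]<.08),0],98))
    if k=="stick":
        q=A;m=(q[:,1]>-.07)&(q[:,1]<.08)
        for x in np.arange(.66,.82,.01):
            s=q[m&(abs(q[:,0]-x)<.005),2];print(round(x,2),len(s),np.percentile(s,97).round(3),end=' | ')
E
```

```text
side tray floor 0.0030393106524052582
scene tray floor 0.0030368018775884242
ryeL side [443.8013 229.0876] [87.0948 52.0388] 22.4 top [444.3252 229.2811] ang -154.9 zmax 0.05172524146821923
ryeL scene [451.8626 235.3083] [78.2457 60.7769] 7.5 top [451.8117 235.4586] ang -150.1 zmax 0.04990109242991595
ryeL both [446.937  232.1185] [91.9649 56.1502] 37.3 top [448.6564 232.855 ] ang -151.0 zmax 0.05063728110446401
wheatL side [444.3281 113.2048] [59.6957 56.4438] 26.5 top [444.2886 113.4829] ang 162.9 zmax 0.05163721394573062
wheatL scene [451.6078 121.4829] [52.3271 60.687 ] 40.9 top [451.4767 120.9136] ang 119.5 zmax 0.0499758373275232
wheatL both [446.5894 115.8579] [68.4556 60.0449] 47.3 top [447.8461 117.1604] ang -144.8 zmax 0.05084276207971538
stick side [439.0916  -2.7478] [116.4366  37.3797] 15.7 top [437.2431  -3.2814] ang -160.7 zmax 0.04463159012795589
stick scene [442.4629   1.9149] [118.3169  36.8472] 18.4 top [445.1773   3.8506] ang -160.6 zmax 0.04381020746071962
stick both [441.1506  -0.2363] [122.1674  40.0989] 18.4 top [440.6039  -0.2603] ang -159.7 zmax 0.0441354117
[... 1292 characters left out ...]
eg -1.1017485595952843 y walls [[0.107, 0.119], [-0.106, -0.095]] maxx back 0.8090354804127462
0.66 257 0.009 | 0.67 233 0.01 | 0.68 162 0.009 | 0.69 162 0.026 | 0.7 220 0.043 | 0.71 170 0.046 | 0.72 244 0.074 | 0.73 262 0.08 | 0.74 298 0.081 | 0.75 388 0.078 | 0.76 351 0.07 | 0.77 176 0.045 | 0.78 47 0.011 | 0.79 262 0.076 | 0.8 460 0.077 | 0.81 160 0.075 | rye side floor z 0.005900943007880632 front rim x [0.5697 0.5966] slope deg -1.0440618803119863 y walls [[-0.152, -0.14], [-0.366, -0.353]] maxx back 0.8152002198507158
rye scene floor z 0.005764194675298595 front rim x [0.5718 0.595 ] slope deg -0.7988564525809819 y walls [[-0.149, -0.139], [-0.362, -0.352]] maxx back 0.8195166561777354
```

Request:
jog_arm:
  motion:
    - [[-0.44,-0.36,0,0,0,0,0],[-0.87,-0.72,0,0,0,0,0],[-0.87,-0.72,0,0,0,0,0]]
  grip_force: 15

```text
time_s: 0.4
tool_pos: [0.2744, 0.5135, 0.2362]
tool_rot: [-179.9, 0.2, 160.7]
force: [0.6, -0.5, -0.0]
grip_width: 0.0872
grasp_force: 0.0
```

Request:
jog_arm:
  motion:
    - [[-0.44,-0.36,0,0,0,0,0],[-0.87,-0.72,0,0,0,0,0],[-0.87,-0.72,0,0,0,0,0]]

```text
time_s: 0.7
tool_pos: [0.3326, 0.4171, 0.2365]
tool_rot: [-179.9, 0.1, 160.7]
force: [-0.0, -0.6, 0.3]
grip_width: 0.0867
grasp_force: 0.0
```

Request:
jog_arm:
  motion:
    - [[-0.44,-0.36,0,0,0,0,0],[-0.87,-0.72,0,0,0,0,0],[-0.87,-0.72,0,0,0,0,0]]

```text
time_s: 1.0
tool_pos: [0.3908, 0.321, 0.2366]
tool_rot: [-179.9, 0.1, 160.7]
force: [-0.3, 0.3, 0.1]
grip_width: 0.0871
grasp_force: 0.0
```

Request:
jog_arm:
  motion:
    - [[-0.44,-0.36,0,0,0,0,0],[-0.87,-0.7,0,0,0,0,0],[-0.87,-0.7,0,0,0,0,0]]

```text
time_s: 1.3
tool_pos: [0.45, 0.2266, 0.2367]
tool_rot: [-179.9, 0.1, 160.7]
force: [0.7, -0.7, -0.2]
grip_width: 0.0867
grasp_force: 0.0
```

Request:
jog_arm:
  motion:
    - [[0,0,0,0,0,-0.045,0],[0,0,0,0,0,-0.09,0],[0,0,0,0,0,-0.105,0],[0,0,0,0,0,-0.105,0]]

```text
time_s: 1.7
tool_pos: [0.4466, 0.2329, 0.2363]
tool_rot: [180.0, -0.0, -179.9]
force: [-0.1, 1.0, 0.4]
grip_width: 0.087
grasp_force: 0.0
```

```bash
python3 - <<'E'
from h import *
o=env.get_obs();print(o['tool_pos'],o['tool_rot'],o['qpos'],o['time_s'])
p,d=env.read_camera("wrist");cv2.imwrite("pics/w1.png",p[:,:,::-1])
Q=[]
for n in("side","scene"):
    p,W=cloud(n,n+"0.npz");q=W.reshape(-1,3);Q.append(q[np.isfinite(q[:,0])])
A=np.vstack(Q)
for k,cx,cy in(("wheat",.692,.249),("stick",.679,.005),("rye",.6905,-.252)):
    for nm,q in(("side",Q[0]),("scene",Q[1]),("both",A)):
        r=q-[cx,cy,0];m=(abs(r[:,0])<.13)&(abs(r[:,1])<.122)&(q[:,2]>.041)&(q[:,2]<.049)
        f=r[m&(r[:,0]<-.1)&(abs(r[:,1])<.09)];
        s=r[m&(abs(r[:,1])>.095)&(r[:,0]<.0)&(r[:,0]>-.1)]
        l,g=s[s[:,1]>0],s[s[:,1]<0]
        print(k,nm,"front",f[:,0].mean()*1e3,np.degrees(np.polyfit(f[:,1],f[:,0],1)[0]),"L",l[:,1].mean()*1e3,np.degrees(np.polyfit(l[:,0],l[:,1],1)[0]),"R",g[:,1].mean()*1e3,np.degrees(np.polyfit(g[:,0],g[:,1],1)[0]))
E
```

```text
[0.4466 0.2329 0.2363] [ 179.985    -0.0316 -179.9192] [-44.502    0.2639  14.0521 103.9921  -0.0959  75.7716  59.6543] 1.7
wheat side front -112.38955167245825 -2.628340305904502 L 104.88806281901228 2.380262676052894 R -108.71218420032717 2.030133742439572
wheat scene front -108.38766284391954 -1.9529085689770223 L 107.06682449595759 2.444450402034707 R -106.24385727741948 2.3955935572841414
wheat both front -109.65312498699801 -2.073573329367075 L 106.45000612166258 2.4486550726230303 R -107.19422914078501 2.3561597968765486
stick side front -113.03629245650151 -2.271190829008608 L 104.30060694545472 2.4921851178289725 R -109.15677024695059 2.727001721881932
stick scene front -109.93730308907752 -1.9950125268009127 L 107.20570278841278 2.1843387928300793 R -106.17290038046222 2.0767980362239884
stick both front -111.35532549659577 -1.9997249625416451 L 106.02796123045681 2.3238298148681418 R -107.80470421369803 2.4910455348181193
rye side front -112.74968629759525 -1.2538837128594291 L 105.67492193023944 1.0823107606201485 R -107.9103963477004 1.3557030217438124
rye scene front -108.81969825277044 -0.9074147629365811 L 108.24767620524031 1.5568710481155001 R -105.11420647870777 1.1745385948704967
rye both front -111.33892135842737 -0.8847712334126858 L 106.77753090523983 1.3145685372568852 R -107.08949656964754 1.3219739236440118
```

View pics/w1.png

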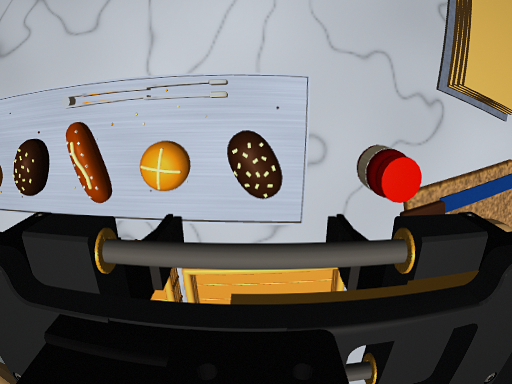

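Wrist view: the rye is at (254,163), with wheat (165,165), the stick (89,162) and a second rye (31,167) to its left. I'll measure with this camera's depth.

```bash
cat >> h.py <<'E'
def wrist(zlo,zhi):
    o=env.get_obs();p,d=env.read_camera("wrist");c=env.camera_info("wrist");K=c['camera_matrix'];v,u=np.mgrid[:384,:512]
    a=(u-K[0,2])/K[0,0];b=(v-K[1,2])/K[1,1];r=np.hypot(a,b);s=np.tan(np.minimum(r,1.4))/np.maximum(r,1e-9)
    P=np.stack([a*s*d,b*s*d,d],-1);M=c['mount'];T=P@M[:3,:3].T+M[:3,3]
    W=T@Ro.from_euler('xyz',o['tool_rot'],degrees=True).as_matrix().T+o['tool_pos'];W[(d==0)|(r>1.2)]=np.nan
    print(o['tool_pos'],o['tool_rot'],o['time_s'])
    m=((W[...,2]>zlo)&(W[...,2]<zhi)).astype(np.uint8);N,L,S,C=cv2.connectedComponentsWithStats(m)
    for i in range(1,N):
        if S[i,4]<150: continue
        q=W[L==i];R=cv2.minAreaRect((q[:,:2]*1000).astype(np.float32));e,vv=np.linalg.eigh(np.cov(q[:,:2].T))
        print(C[i].round(),S[i,4],np.array(R[0]),np.array(R[1]),round(R[2],1),"pca",round(np.degrees(np.arctan2(vv[1,1],vv[0,1])),1),"zmax",np.nanmax(q[:,2]).round(4))
    return p,W
E
python3 - <<'E'
from h import *
p,W=wrist(.013,.06)
E
```

```text
[0.4467 0.2328 0.2364] [ 179.9866   -0.0225 -179.9897] 1.75
[484.  52.] 5837 [262.0649 570.658 ] [184.9931 132.7992] 2.9 pca 170.2 zmax 0.0501
[145.  93.] 1027 [349.6989  80.1626] [ 21.6416 238.3807] 0.3 pca 90.5 zmax 0.022
[ 87. 163.] 2069 [438.1249   2.7839] [119.6407  35.0096] 19.1 pca -160.9 zmax 0.0439
[254. 164.] 2675 [443.8094 233.2202] [88.3418 55.2846] 29.6 pca -150.6 zmax 0.0503
[ 30. 167.] 1572 [ 441.3551 -109.4899] [54.6504 86.9519] 72.7 pca 166.6 zmax 0.0497
[165. 166.] 1967 [443.7254 119.6574] [60.8194 60.9566] 86.4 pca 63.2 zmax 0.0511
[374. 165.] 940 [443.6879 390.6755] [39.7583 62.1041] 66.7 pca 156.7 zmax 0.0599
[469. 195.] 4150 [473.3313 574.5787] [265.3869 113.9344] 82.6 pca 91.9 zmax 0.0597
[172. 288.] 322 [627.6567 111.6574] [68.5418 12.3994] 0.9 pca -178.3 zmax 0.0456
[221. 278.] 876 [586.9571 223.3755] [ 77.2595 200.8854] 23.8 pca 102.9 zmax 0.0467
[337. 281.] 197 [608.2714 350.3286] [60.7582 13.9137] 16.1 pca -171.1 zmax 0.0456
```

Request:
jog_arm:
  motion:
    - [[0.01,0,0.3,0,0,-0.045,0],[0.01,0,0.6,0,0,-0.09,0],[0.01,0,0.9,0,0,-0.135,0],[0.01,0,0.9,0,0,-0.161,0],[0.01,0,0.9,0,0,-0.161,0]]

```text
time_s: 2.3
tool_pos: [0.4454, 0.2318, 0.1455]
tool_rot: [-180.0, -0.1, -151.0]
force: [0.3, -0.1, 0.9]
grip_width: 0.0868
grasp_force: 0.0
```

Request:
jog_arm:
  motion:
    - [[0,0,0.3,0,0,0,0],[0,0,0.6,0,0,0,0],[0,0,0.8,0,0,0,0],[0,0,0.95,0,0,0,0],[0,0,0.95,0,0,0,0]]

```text
time_s: 2.8
tool_pos: [0.4452, 0.2315, 0.0503]
tool_rot: [-180.0, -0.2, -151.1]
force: [0.4, 0.3, 0.1]
grip_width: 0.0867
grasp_force: 0.0
```

Request:
jog_arm:
  motion:
    - [[0,0,0.15,0,0,0,0],[0,0,0.3,0,0,0,0],[0,0,0.3,0,0,0,0.5],[0,0,0.3,0,0,0,1],[0,0,0.3,0,0,0,1]]

```text
time_s: 3.3
tool_pos: [0.4472, 0.2324, 0.023]
tool_rot: [180.0, 0.1, -151.0]
force: [0.2, 0.6, 0.2]
grip_width: 0.0703
grasp_force: 0.0
```

Request:
jog_arm:
  motion:
    - [[0,0,0,0,0,0,1],[0,0,0,0,0,0,1],[0,0,0,0,0,0,1],[0,0,0,0,0,0,1]]

```text
time_s: 3.7
tool_pos: [0.4466, 0.2322, 0.0223]
tool_rot: [180.0, 0.1, -151.0]
force: [-1.3, 0.8, 5.6]
grip_width: 0.0545
grasp_force: 15.0
```

Request:
jog_arm:
  motion:
    - [[0,0,-0.2,0,0,0,1],[0,0,-0.5,0,0,0,1],[0,0,-0.8,0,0,0,1],[0,0,-1,0,0,0,1],[0,0,-1,0,0,0,1]]

```text
time_s: 4.2
tool_pos: [0.4479, 0.2325, 0.1241]
tool_rot: [180.0, 0.3, -151.0]
force: [0.7, 1.0, -0.4]
grip_width: 0.0543
grasp_force: 15.0
```

Request:
jog_arm:
  motion:
    - [[0,0,-0.1,0,0,0.04,1],[0,0,-0.1,0,0,0.08,1],[0,0,-0.1,0,0,0.12,1],[0,0,-0.1,0,0,0.154,1],[0,0,-0.1,0,0,0.154,1]]

```text
time_s: 4.7
tool_pos: [0.4452, 0.2311, 0.1299]
tool_rot: [-179.9, -0.1, -178.7]
force: [-0.0, 0.3, -1.7]
grip_width: 0.0544
grasp_force: 15.0
```

Request:
jog_arm:
  motion:
    - [[-0.1,-0.3,0,0,0,0,1],[-0.2,-0.6,0,0,0,0,1],[-0.3,-0.9,0,0,0,0,1]]

```text
time_s: 5.0
tool_pos: [0.4778, 0.1412, 0.1305]
tool_rot: [-180.0, -0.1, -178.5]
force: [0.7, -0.6, -1.5]
grip_width: 0.0544
grasp_force: 15.0
```

Request:
jog_arm:
  motion:
    - [[-0.1,-0.3,0,0,0,0,1],[-0.2,-0.6,0,0,0,0,1],[-0.3,-0.9,0,0,0,0,1]]

```text
time_s: 5.3
tool_pos: [0.5098, 0.0517, 0.1305]
tool_rot: [-180.0, -0.1, -178.6]
force: [0.2, 0.0, 0.1]
grip_width: 0.0545
grasp_force: 15.0
```

Request:
jog_arm:
  motion:
    - [[-0.1,-0.3,0,0,0,0,1],[-0.2,-0.6,0,0,0,0,1],[-0.3,-0.9,0,0,0,0,1]]

```text
time_s: 5.6
tool_pos: [0.5418, -0.0375, 0.1304]
tool_rot: [-180.0, -0.1, -178.6]
force: [0.8, -0.1, -1.7]
grip_width: 0.0544
grasp_force: 15.0
```

Request:
jog_arm:
  motion:
    - [[-0.1,-0.3,0,0,0,0,1],[-0.2,-0.6,0,0,0,0,1],[-0.3,-0.9,0,0,0,0,1]]

```text
time_s: 5.9
tool_pos: [0.5737, -0.1267, 0.1303]
tool_rot: [180.0, -0.1, -178.6]
force: [0.5, 0.1, -0.6]
grip_width: 0.0544
grasp_force: 15.0
```

Request:
jog_arm:
  motion:
    - [[-0.1,-0.3,0,0,0,0,1],[-0.2,-0.6,0,0,0,0,1],[-0.3,-0.9,0,0,0,0,1]]

```text
time_s: 6.2
tool_pos: [0.6058, -0.2159, 0.13]
tool_rot: [180.0, -0.1, -178.6]
force: [0.5, 0.5, -0.4]
grip_width: 0.0545
grasp_force: 15.0
```

Request:
jog_arm:
  motion:
    - [[-0.1,-0.3,0,0,0,0,1],[-0.2,-0.6,0,0,0,0,1],[-0.3,-0.8,0,0,0,0,1],[-0.3,-0.8,0,0,0,0,1]]

```text
time_s: 6.6
tool_pos: [0.6368, -0.2984, 0.1297]
tool_rot: [-179.8, -0.1, -178.8]
force: [0.2, -1.0, -0.5]
grip_width: 0.0548
grasp_force: 15.0
```

```bash
python3 - <<'E'
from h import *
p,W=wrist(.013,.06)
cv2.imwrite("pics/w2.png",p[:,:,::-1])
E
```

```text
[ 0.6368 -0.2984  0.1297] [-179.8411   -0.1306 -178.8321] 6.6
[154.  21.] 1088 [ 486.2107 -390.4783] [19.0935 57.3726] 29.8 pca 123.8 zmax 0.0599
[330.  10.] 1276 [ 473.9273 -236.6875] [58.3534 22.0885] 90.0 pca 90.0 zmax 0.0456
[444.  20.] 2152 [ 462.4023 -114.1221] [48.29   58.9271] 7.5 pca 111.3 zmax 0.0493
[505.  22.] 640 [444.5952 -16.8364] [76.7091 12.3211] 12.4 pca -163.3 zmax 0.0367
[ 55. 119.] 5914 [ 575.9272 -491.5182] [ 11.0534 221.5468] 86.6 pca 174.4 zmax 0.06
[302. 151.] 7170 [ 617.6525 -253.5522] [ 99.135  226.9879] 2.6 pca 90.8 zmax 0.049
[456. 169.] 2872 [618.0981 -66.4287] [108.004   88.8427] 2.9 pca 162.0 zmax 0.0462
[304. 283.] 269 [ 720.2922 -250.4673] [17.9946 17.8321] 89.8 pca 162.7 zmax 0.0488
```

Request:
jog_arm:
  motion:
    - [[0,0,0.3,0,0,0,1],[0,0,0.6,0,0,0,1],[0,0,0.8,0,0,0,1],[0,0,0.95,0,0,0,1],[0,0,0.95,0,0,0,1]]

```text
time_s: 7.15
tool_pos: [0.6361, -0.2921, 0.0335]
tool_rot: [179.8, -0.3, -178.6]
force: [0.1, 0.2, -0.7]
grip_width: 0.0542
grasp_force: 15.0
```

Request:
jog_arm:
  motion:
    - [[0,0,0.04,0,0,0,1],[0,0,0.06,0,0,0,1],[0,0,0.08,0,0,0,1],[0,0,0.08,0,0,0,1]]

```text
time_s: 7.55
tool_pos: [0.6381, -0.2943, 0.0291]
tool_rot: [-180.0, 0.0, -178.7]
force: [-0.1, -0.8, -1.0]
grip_width: 0.0543
grasp_force: 15.0
```

Request:
jog_arm:
  motion:
    - [[0,0,0.02,0,0,0,1],[0,0,0.03,0,0,0,1],[0,0,0.03,0,0,0,1]]

```text
time_s: 7.85
tool_pos: [0.6379, -0.2942, 0.0256]
tool_rot: [180.0, 0.0, -178.7]
force: [0.2, 0.5, -1.0]
grip_width: 0.0544
grasp_force: 15.0
```

Request:
jog_arm:
  motion:
    - [[0,0,0.005,0,0,0,0.3],[0,0,0.005,0,0,0,0.24],[0,0,0.005,0,0,0,0.24],[0,0,0.005,0,0,0,0.24],[0,0,0.005,0,0,0,0.24]]

```text
time_s: 8.35
tool_pos: [0.6379, -0.2942, 0.0251]
tool_rot: [-180.0, 0.0, -178.7]
force: [-0.1, -0.7, -0.2]
grip_width: 0.0658
grasp_force: 0.0
```

Request:
jog_arm:
  motion:
    - [[0,0,-0.1,0,0,0,0.24],[0,0,-0.3,0,0,0,0.24],[0,0,-0.6,0,0,0,0.24],[0,0,-0.95,0,0,0,0.2],[0,0,-0.95,0,0,0,0]]

```text
time_s: 8.85
tool_pos: [0.6409, -0.2963, 0.1271]
tool_rot: [-179.8, 0.6, -178.7]
force: [0.8, -0.6, 0.9]
grip_width: 0.0723
grasp_force: 0.0
```

```bash
python3 - <<'E'
from h import *
p,W=wrist(.014,.06)
cv2.imwrite("pics/w3.png",p[:,:,::-1])
E
```

```text
[ 0.6409 -0.2963  0.1271] [-179.7587    0.5571 -178.7408] 8.85
[148.  16.] 998 [ 488.4366 -391.857 ] [16.5652 54.8225] 24.7 pca 118.2 zmax 0.06
[330.   7.] 805 [ 476.6897 -234.42  ] [16.3363 54.6816] 3.4 pca 91.3 zmax 0.0424
[445.  17.] 1840 [ 466.4593 -115.6501] [40.8083 56.4126] 6.7 pca 99.7 zmax 0.0497
[506.  18.] 417 [443.6196 -18.1534] [59.7072  7.5034] 14.0 pca -162.8 zmax 0.0356
[ 51. 112.] 5857 [ 571.5511 -491.0107] [ 12.0043 211.2639] 86.8 pca 174.4 zmax 0.06
[309. 110.] 364 [ 570.417 -253.749] [ 3.9406 62.0375] 2.1 pca 91.3 zmax 0.0489
[302. 146.] 7115 [ 621.332  -253.1163] [ 95.6538 225.6797] 1.3 pca 89.7 zmax 0.0464
[458. 161.] 2669 [614.6411 -69.9934] [100.4553  82.4223] 2.3 pca 159.4 zmax 0.0466
[258. 184.] 5433 [ 634.9745 -293.3717] [55.164  87.0381] 89.9 pca -179.8 zmax 0.0529
[191. 286.] 504 [ 740.8582 -357.3802] [59.8694 12.645 ] 1.3 pca -177.6 zmax 0.0463
[266. 281.] 2344 [ 724.7184 -286.3174] [ 28.1993 116.9487] 7.5 pca 92.5 zmax 0.06
```

View pics/w3.png

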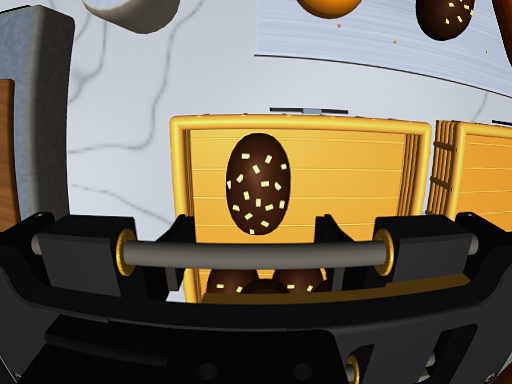

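The first rye stands upright in the basket at (258,184). Now the second one.

Request:
jog_arm:
  motion:
    - [[0.3,0.3,0,0,0,0,0],[0.6,0.6,0,0,0,0,0],[0.96,0.95,0,0,0,0,0],[0.96,0.95,0,0,0,0,0]]

```text
time_s: 9.3
tool_pos: [0.5331, -0.1953, 0.1168]
tool_rot: [179.5, -0.5, -178.5]
force: [0.4, -0.5, -1.4]
grip_width: 0.0864
grasp_force: 0.0
```

Request:
jog_arm:
  motion:
    - [[0.3,0.3,-0.2,0,0,0,0],[0.6,0.6,-0.4,0,0,0,0],[0.96,0.95,-0.6,0,0,0,0],[0.96,0.95,-0.6,0,0,0,0],[0.96,0.95,-0.6,0,0,0,0]]

```text
time_s: 9.8
tool_pos: [0.4419, -0.1078, 0.1808]
tool_rot: [179.9, 0.2, -178.6]
force: [0.6, -0.5, -0.0]
grip_width: 0.0869
grasp_force: 0.0
```

```bash
python3 - <<'E'
from h import *
p,W=wrist(.013,.06)
E
```

```text
[ 0.4419 -0.1078  0.1808] [ 179.9235    0.1533 -178.6205] 9.8
[398. 101.] 1245 [350.8814  79.2731] [ 22.6792 238.7207] 0.9 pca 90.3 zmax 0.0218
[351. 173.] 3193 [439.0161  -0.4772] [120.2926  36.772 ] 19.2 pca -161.2 zmax 0.0442
[251. 176.] 3651 [ 440.9531 -111.2171] [55.2674 86.3518] 70.8 pca 161.1 zmax 0.0505
[140. 183.] 2550 [ 451.1307 -233.8263] [61.5239 61.5744] 87.3 pca -150.4 zmax 0.0515
[438. 184.] 1996 [443.6578 113.271 ] [56.0575 61.7683] 55.3 pca 162.6 zmax 0.0511
[ 37. 186.] 1064 [ 456.3369 -382.9702] [64.4125 27.292 ] 23.2 pca -159.2 zmax 0.06
[297. 282.] 1840 [566.9886 -53.9305] [ 17.2923 113.7666] 3.5 pca 94.9 zmax 0.0489
[195. 287.] 1235 [ 581.2706 -176.2293] [90.3722 40.6876] 68.4 pca 86.8 zmax 0.0458
```

Request:
jog_arm:
  motion:
    - [[-0.01,-0.037,0.3,0,0,0.04,0],[-0.01,-0.037,0.6,0,0,0.08,0],[-0.01,-0.037,0.9,0,0,0.1145,0],[-0.01,-0.037,0.9,0,0,0.1145,0]]

```text
time_s: 10.25
tool_pos: [0.4395, -0.1134, 0.0857]
tool_rot: [-179.7, -0.5, 160.5]
force: [-1.1, -0.2, -1.0]
grip_width: 0.087
grasp_force: 0.0
```

Request:
jog_arm:
  motion:
    - [[0,0,0.25,0,0,0,0],[0,0,0.4,0,0,0,0],[0,0,0.55,0,0,0,0],[0,0,0.68,0,0,0,0],[0,0,0.68,0,0,0,0]]

```text
time_s: 10.75
tool_pos: [0.4421, -0.1128, 0.021]
tool_rot: [-179.9, -0.1, 160.7]
force: [-0.6, -0.7, 0.1]
grip_width: 0.0871
grasp_force: 0.0
```

Request:
jog_arm:
  motion:
    - [[0,0,0,0,0,0,0.5],[0,0,0,0,0,0,1],[0,0,0,0,0,0,1],[0,0,0,0,0,0,1],[0,0,0,0,0,0,1]]

```text
time_s: 11.25
tool_pos: [0.443, -0.1121, 0.0224]
tool_rot: [180.0, 0.0, 160.7]
force: [-0.5, -1.0, 0.8]
grip_width: 0.0549
grasp_force: 4.8
```

Request:
jog_arm:
  motion:
    - [[0,0,0,0,0,0,1],[0,0,-0.2,0,0,0,1],[0,0,-0.5,0,0,0,1],[0,0,-0.8,0,0,0,1],[0,0,-1,0,0,0,1]]

```text
time_s: 11.75
tool_pos: [0.4433, -0.1123, 0.1239]
tool_rot: [180.0, 0.1, 160.6]
force: [0.0, -0.6, -0.4]
grip_width: 0.0547
grasp_force: 15.0
```

Request:
jog_arm:
  motion:
    - [[0,0,-0.05,0,0,-0.04,1],[0,0,-0.05,0,0,-0.08,1],[0,0,-0.05,0,0,-0.1145,1],[0,0,-0.05,0,0,-0.1145,1]]

```text
time_s: 12.15
tool_pos: [0.4425, -0.1121, 0.1269]
tool_rot: [180.0, -0.0, -178.7]
force: [-0.1, 0.4, -0.7]
grip_width: 0.0546
grasp_force: 15.0
```

Request:
jog_arm:
  motion:
    - [[-0.32,-0.16,0,0,0,0,1],[-0.64,-0.32,0,0,0,0,1],[-0.96,-0.49,0,0,0,0,1],[-0.96,-0.49,0,0,0,0,1]]

```text
time_s: 12.55
tool_pos: [0.5428, -0.161, 0.1262]
tool_rot: [-179.8, 0.0, -178.9]
force: [0.3, 0.8, -0.6]
grip_width: 0.0545
grasp_force: 15.0
```

Request:
jog_arm:
  motion:
    - [[-0.32,-0.16,0,0,0,0,1],[-0.64,-0.32,0,0,0,0,1],[-0.96,-0.49,0,0,0,0,1],[-0.96,-0.49,0,0,0,0,1],[-0.96,-0.49,0,0,0,0,1]]

```text
time_s: 13.05
tool_pos: [0.6359, -0.206, 0.126]
tool_rot: [180.0, -0.2, -178.9]
force: [-0.2, 1.1, -1.7]
grip_width: 0.0546
grasp_force: 15.0
```

Request:
jog_arm:
  motion:
    - [[0,0,0.3,0,0,0,1],[0,0,0.6,0,0,0,1],[0,0,0.8,0,0,0,1],[0,0,0.92,0,0,0,1],[0,0,0.92,0,0,0,1]]

```text
time_s: 13.55
tool_pos: [0.6349, -0.2046, 0.0336]
tool_rot: [179.9, -0.2, -178.8]
force: [-0.5, -0.4, -0.5]
grip_width: 0.0543
grasp_force: 15.0
```

Request:
jog_arm:
  motion:
    - [[0,0,0.03,0,0,0,1],[0,0,0.06,0,0,0,1],[0,0,0.08,0,0,0,1],[0,0,0.08,0,0,0,1]]

```text
time_s: 13.95
tool_pos: [0.637, -0.2059, 0.0274]
tool_rot: [180.0, 0.0, -178.7]
force: [-0.0, -1.5, -1.0]
grip_width: 0.0544
grasp_force: 15.0
```

Request:
jog_arm:
  motion:
    - [[0,0,0.01,0,0,0,1],[0,0,0.02,0,0,0,1],[0,0,0.02,0,0,0,1]]

```text
time_s: 14.25
tool_pos: [0.6371, -0.206, 0.0255]
tool_rot: [180.0, 0.0, -178.7]
force: [-0.3, 0.1, 1.4]
grip_width: 0.0541
grasp_force: 15.0
```

Request:
jog_arm:
  motion:
    - [[0,0,0,0,0,0,0.3],[0,0,0,0,0,0,0.24],[0,0,0,0,0,0,0.24],[0,0,0,0,0,0,0.24],[0,0,0,0,0,0,0.24]]

```text
time_s: 14.75
tool_pos: [0.6369, -0.2058, 0.025]
tool_rot: [180.0, -0.0, -178.7]
force: [0.5, -0.0, -0.1]
grip_width: 0.0659
grasp_force: 0.0
```

Request:
jog_arm:
  motion:
    - [[0,0,-0.1,0,0,0,0.24],[0,0,-0.3,0,0,0,0.24],[0,0,-0.6,0,0,0,0.24],[0,0,-0.95,0,0,0,0.2],[0,0,-0.95,0,0,0,0]]

```text
time_s: 15.25
tool_pos: [0.6401, -0.2077, 0.1267]
tool_rot: [-179.8, 0.6, -178.8]
force: [0.2, -0.9, 0.5]
grip_width: 0.0723
grasp_force: 0.0
```

```bash
python3 - <<'E'
from h import *
p,W=wrist(.014,.06)
E
```

```text
[ 0.6401 -0.2077  0.1267] [-179.8474    0.5662 -178.7515] 15.25
[68. 23.] 1366 [ 482.9216 -385.081 ] [19.5275 57.5527] 45.4 pca 137.2 zmax 0.06
[226.   5.] 566 [ 478.0258 -236.2646] [52.0306 13.844 ] 88.4 pca 91.4 zmax 0.0384
[470.  26.] 1840 [465.746    5.6884] [65.9013 34.8989] 18.6 pca -152.9 zmax 0.0443
[  5. 135.] 1904 [ 579.9467 -492.125 ] [ 13.319  230.7242] 86.7 pca 174.4 zmax 0.0431
[198. 109.] 315 [ 570.752  -254.1221] [61.5116  3.9003] 89.9 pca 91.3 zmax 0.0497
[404. 152.] 4339 [589.0557 -51.0977] [103.2673 207.6997] 36.1 pca 123.3 zmax 0.0489
[206. 146.] 7143 [ 621.8486 -252.8039] [ 97.2931 225.9873] 1.7 pca 93.2 zmax 0.0465
[158. 181.] 5035 [ 634.6238 -292.4969] [54.2095 86.3348] 87.7 pca 179.4 zmax 0.0539
[257. 185.] 5432 [ 635.1052 -205.8038] [86.7779 55.2786] 3.0 pca -177.6 zmax 0.053
[508. 217.] 185 [664.8523 108.6841] [48.1409  3.9423] 3.1 pca -177.9 zmax 0.0292
[240. 281.] 2450 [ 728.8797 -216.105 ] [ 32.1155 116.3428] 0.8 pca 91.4 zmax 0.06
[318. 280.] 345 [ 728.861  -143.8894] [42.2275 12.0079] 6.8 pca 178.8 zmax 0.0457
```

Request:
jog_arm:
  motion:
    - [[0.3,-0.04,0,0,0,0,0],[0.6,-0.08,0,0,0,0,0],[0.935,-0.12,0,0,0,0,0],[0.935,-0.12,0,0,0,0,0]]

```text
time_s: 15.7
tool_pos: [0.5383, -0.2216, 0.119]
tool_rot: [179.9, -0.2, -179.0]
force: [0.8, 0.6, 0.7]
grip_width: 0.0868
grasp_force: 0.0
```

Request:
jog_arm:
  motion:
    - [[0.3,-0.04,-0.2,0,0,0,0],[0.6,-0.08,-0.4,0,0,0,0],[0.935,-0.12,-0.5,0,0,0,0],[0.935,-0.12,-0.5,0,0,0,0],[0.935,-0.12,-0.5,0,0,0,0]]

```text
time_s: 16.2
tool_pos: [0.4508, -0.2338, 0.1704]
tool_rot: [179.9, 0.1, -178.8]
force: [0.7, -0.4, 0.2]
grip_width: 0.0871
grasp_force: 0.0
```

```bash
python3 - <<'E'
from h import *
p,W=wrist(.013,.06)
E
```

```text
[ 0.4508 -0.2338  0.1704] [ 179.9431    0.1056 -178.7582] 16.2
[  2. 104.] 154 [ 348.9307 -570.8715] [11.1148 57.545 ] 89.7 pca -172.4 zmax 0.0242
[463. 102.] 623 [350.5765  35.5336] [151.6676  18.9368] 89.9 pca 90.3 zmax 0.0209
[448. 170.] 2498 [434.905   -4.3171] [109.6367  34.687 ] 19.8 pca -162.7 zmax 0.044
[252. 180.] 3044 [ 450.6416 -235.5298] [61.1438 60.6044] 43.2 pca 88.0 zmax 0.0509
[116. 181.] 1068 [ 456.0328 -383.4778] [65.1804 27.137 ] 22.2 pca -152.3 zmax 0.0599
[502. 182.] 813 [445.2268 100.8353] [61.1877 32.0786] 4.5 pca -178.5 zmax 0.0453
[ 32. 193.] 1101 [ 463.2569 -531.2344] [117.4947  30.9764] 66.4 pca 70.9 zmax 0.06
[237. 286.] 3407 [ 591.2361 -249.692 ] [ 49.0239 216.6072] 1.5 pca 93.6 zmax 0.0487
```

Request:
jog_arm:
  motion:
    - [[-0.017,-0.017,0.3,0,0,0,0],[-0.017,-0.017,0.6,0,0,0,0],[-0.017,-0.017,0.9,0,0,0,0],[-0.017,-0.017,0.9,0,0,0,0]]

```text
time_s: 16.65
tool_pos: [0.4498, -0.2338, 0.0757]
tool_rot: [179.9, -0.5, -178.7]
force: [-0.4, 0.6, -0.3]
grip_width: 0.0874
grasp_force: 0.0
```

Request:
jog_arm:
  motion:
    - [[0,0,0.2,0,0,0,0],[0,0,0.4,0,0,0,0],[0,0,0.58,0,0,0,0],[0,0,0.58,0,0,0,0],[0,0,0.58,0,0,0,0.5]]

```text
time_s: 17.15
tool_pos: [0.4531, -0.2359, 0.0228]
tool_rot: [-180.0, 0.0, -178.7]
force: [0.2, 0.4, -0.1]
grip_width: 0.0836
grasp_force: 0.0
```

Request:
jog_arm:
  motion:
    - [[0,0,0,0,0,0,1],[0,0,0,0,0,0,1],[0,0,0,0,0,0,1],[0,0,0,0,0,0,1],[0,0,0,0,0,0,1]]

```text
time_s: 17.65
tool_pos: [0.4529, -0.2358, 0.0229]
tool_rot: [180.0, 0.1, -178.7]
force: [-0.4, 1.3, 6.1]
grip_width: 0.0629
grasp_force: 15.0
```

Request:
jog_arm:
  motion:
    - [[0,0,0,0,0,0,1],[0,0,-0.2,0,0,0,1],[0,0,-0.5,0,0,0,1],[0,0,-0.8,0,0,0,1],[0,0,-1,0,0,0,1]]

```text
time_s: 18.15
tool_pos: [0.4526, -0.2361, 0.1238]
tool_rot: [-180.0, 0.1, -178.8]
force: [0.3, 0.9, -1.4]
grip_width: 0.0625
grasp_force: 15.0
```

Request:
jog_arm:
  motion:
    - [[-0.11,0.3,-0.05,0,0,0,1],[-0.22,0.6,-0.05,0,0,0,1],[-0.33,0.88,-0.05,0,0,0,1]]

```text
time_s: 18.45
tool_pos: [0.4834, -0.1458, 0.1273]
tool_rot: [180.0, 0.0, -178.8]
force: [0.1, -0.2, -0.6]
grip_width: 0.0627
grasp_force: 15.0
```

Request:
jog_arm:
  motion:
    - [[-0.11,0.3,0,0,0,0,1],[-0.22,0.6,0,0,0,0,1],[-0.33,0.88,0,0,0,0,1]]

```text
time_s: 18.75
tool_pos: [0.5143, -0.0568, 0.1269]
tool_rot: [180.0, -0.0, -178.7]
force: [0.0, -0.1, -0.2]
grip_width: 0.0624
grasp_force: 15.0
```

Request:
jog_arm:
  motion:
    - [[-0.11,0.3,0,0,0,0,1],[-0.22,0.6,0,0,0,0,1],[-0.33,0.88,0,0,0,0,1]]

```text
time_s: 19.05
tool_pos: [0.5453, 0.0319, 0.1268]
tool_rot: [180.0, -0.0, -178.7]
force: [0.5, -0.2, -0.5]
grip_width: 0.0628
grasp_force: 15.0
```

Request:
jog_arm:
  motion:
    - [[-0.11,0.3,0,0,0,0,1],[-0.22,0.6,0,0,0,0,1],[-0.33,0.88,0,0,0,0,1]]

```text
time_s: 19.35
tool_pos: [0.5763, 0.1206, 0.1267]
tool_rot: [180.0, -0.0, -178.7]
force: [1.0, 0.2, -0.2]
grip_width: 0.0626
grasp_force: 15.0
```

Request:
jog_arm:
  motion:
    - [[-0.11,0.3,0,0,0,0,1],[-0.22,0.6,0,0,0,0,1],[-0.33,0.88,0,0,0,0,1]]

```text
time_s: 19.65
tool_pos: [0.6074, 0.2093, 0.1266]
tool_rot: [-180.0, -0.0, -178.7]
force: [-0.3, -0.1, 0.0]
grip_width: 0.0626
grasp_force: 15.0
```

Request:
jog_arm:
  motion:
    - [[-0.11,0.3,0,0,0,0,1],[-0.22,0.6,0,0,0,0,1],[-0.33,0.88,0,0,0,0,1],[-0.33,0.88,0,0,0,0,1],[-0.33,0.88,0,0,0,0,1]]

```text
time_s: 20.15
tool_pos: [0.638, 0.2969, 0.1261]
tool_rot: [-179.9, -0.1, -178.7]
force: [-1.3, -0.2, -0.5]
grip_width: 0.0628
grasp_force: 15.0
```

```bash
python3 - <<'E'
from h import *
p,W=wrist(.014,.06)
E
```

```text
[0.638  0.2969 0.1261] [-179.9247   -0.0688 -178.6547] 20.15
[ 7. 31.] 920 [459.2425  21.3558] [75.7947 19.4078] 1.6 pca -172.1 zmax 0.0368
[73. 11.] 1211 [465.7165 120.527 ] [56.454  24.8224] 87.3 pca 91.7 zmax 0.0492
[377.  10.] 1167 [471.2885 399.8243] [55.8373 18.8039] 87.6 pca 81.8 zmax 0.0599
[464. 110.] 12642 [566.1125 531.5475] [200.6172 160.8704] 14.3 pca 172.4 zmax 0.06
[158. 150.] 10327 [616.3167 184.1772] [358.3337 112.4163] 88.3 pca 91.7 zmax 0.0492
[203. 283.] 504 [720.1583 254.9964] [18.9607 35.7481] 0.1 pca 71.5 zmax 0.0508
[313. 282.] 210 [726.7928 357.526 ] [42.9604  8.8345] 3.9 pca -175.6 zmax 0.0451
[298. 286.] 211 [725.4345 339.5338] [27.5519 13.5078] 64.7 pca 71.7 zmax 0.05
```

Request:
jog_arm:
  motion:
    - [[0,-0.04,0.3,0,0,0,1],[0,-0.04,0.6,0,0,0,1],[0,-0.04,0.8,0,0,0,1],[0,-0.04,0.92,0,0,0,1],[0,-0.04,0.92,0,0,0,1]]

```text
time_s: 20.7
tool_pos: [0.6375, 0.2906, 0.0333]
tool_rot: [-179.9, -0.2, -178.8]
force: [0.2, 0.1, -0.8]
grip_width: 0.0626
grasp_force: 15.0
```

Request:
jog_arm:
  motion:
    - [[0,0,0.03,0,0,0,1],[0,0,0.06,0,0,0,1],[0,0,0.085,0,0,0,1],[0,0,0.085,0,0,0,1]]

```text
time_s: 21.1
tool_pos: [0.6387, 0.2927, 0.0268]
tool_rot: [180.0, 0.0, -178.7]
force: [-0.1, -0.7, -0.7]
grip_width: 0.0624
grasp_force: 15.0
```

Request:
jog_arm:
  motion:
    - [[0,0,0.01,0,0,0,1],[0,0,0.01,0,0,0,1],[0,0,0.01,0,0,0,0.2],[0,0,0.01,0,0,0,0.17],[0,0,0.01,0,0,0,0.17]]

```text
time_s: 21.6
tool_pos: [0.6386, 0.2926, 0.0256]
tool_rot: [180.0, 0.0, -178.7]
force: [0.5, -0.4, -0.6]
grip_width: 0.0713
grasp_force: 0.0
```

Request:
jog_arm:
  motion:
    - [[0,0,0,0,0,0,0.17],[0,0,-0.1,0,0,0,0.17],[0,0,-0.4,0,0,0,0.17],[0,0,-0.8,0,0,0,0.15],[0,0,-1,0,0,0,0]]

```text
time_s: 22.1
tool_pos: [0.6403, 0.2931, 0.1303]
tool_rot: [179.9, 0.3, -178.7]
force: [1.0, 0.1, 0.6]
grip_width: 0.0767
grasp_force: 0.0
```

```bash
python3 - <<'E'
from h import *
p,W=wrist(.014,.06)
cv2.imwrite("pics/w4.png",p[:,:,::-1])
E
```

```text
[0.6403 0.2931 0.1303] [ 179.8664    0.2846 -178.7455] 22.1
[ 9. 29.] 1071 [461.2747  20.2717] [72.2748 21.2767] 1.6 pca -173.2 zmax 0.04
[77. 10.] 1054 [466.6344 119.227 ] [55.8087 22.1975] 86.5 pca 90.5 zmax 0.0478
[379.   9.] 1064 [471.5982 400.693 ] [55.2921 18.2861] 89.0 pca 82.8 zmax 0.06
[464. 108.] 12340 [564.111  533.1404] [197.7215 165.8837] 14.4 pca 171.9 zmax 0.06
[161. 149.] 10100 [622.8375 180.0467] [365.845  120.7214] 86.7 pca 90.3 zmax 0.0465
[198. 112.] 308 [573.1971 245.724 ] [ 4.2324 61.8118] 1.7 pca 92.3 zmax 0.0488
[254. 187.] 4163 [636.773  292.6974] [61.0886 61.046 ] 52.7 pca 87.0 zmax 0.0537
[205. 285.] 2000 [734.0727 242.0986] [39.6252 82.1881] 7.4 pca 105.7 zmax 0.0543
[277. 281.] 1455 [726.6748 317.4868] [30.6187 61.9571] 3.5 pca 93.4 zmax 0.0526
[319. 280.] 347 [731.5078 359.2681] [43.4924 11.7446] 3.9 pca 178.2 zmax 0.0457
```

View pics/w4.png

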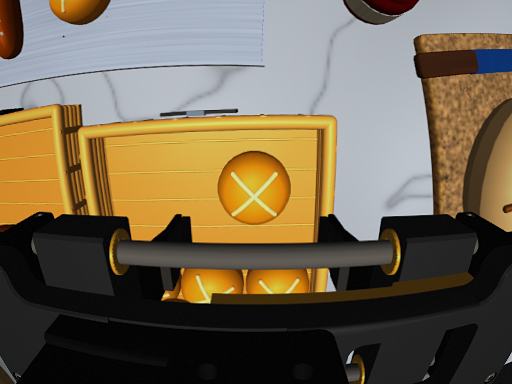

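The wheat roll stands upright at (254,187). Next is the other wheat roll.

Request:
jog_arm:
  motion:
    - [[0.3,-0.27,0,0,0,0,0],[0.6,-0.54,0,0,0,0,0],[0.985,-0.86,0,0,0,0,0],[0.985,-0.86,0,0,0,0,0]]

```text
time_s: 22.55
tool_pos: [0.5357, 0.1979, 0.1234]
tool_rot: [-179.8, -0.5, -179.0]
force: [1.0, 0.9, -0.3]
grip_width: 0.0867
grasp_force: 0.0
```

Request:
jog_arm:
  motion:
    - [[0.3,-0.27,-0.2,0,0,0,0],[0.6,-0.54,-0.4,0,0,0,0],[0.985,-0.86,-0.5,0,0,0,0],[0.985,-0.86,-0.5,0,0,0,0],[0.985,-0.86,-0.5,0,0,0,0]]

```text
time_s: 23.05
tool_pos: [0.4457, 0.1163, 0.1768]
tool_rot: [179.8, 0.1, -178.8]
force: [0.2, 0.5, 0.6]
grip_width: 0.0866
grasp_force: 0.0
```

```bash
python3 - <<'E'
from h import *
p,W=wrist(.013,.06)
E
```

```text
[0.4457 0.1163 0.1768] [ 179.8318    0.1435 -178.7989] 23.05
[225.  86.] 1765 [350.2602  79.6659] [ 21.9327 238.0604] 0.4 pca 90.3 zmax 0.0224
[148. 167.] 3383 [437.7616   0.8433] [117.9838  37.7646] 19.1 pca -160.5 zmax 0.0442
[255. 176.] 2939 [443.5274 117.8003] [60.5183 60.8602] 48.8 pca 97.4 zmax 0.051
[471. 184.] 1337 [445.1474 388.4693] [38.5004 62.0733] 73.8 pca 165.4 zmax 0.06
[503. 223.] 221 [502.0407 476.393 ] [21.0723 52.7457] 7.4 pca 95.4 zmax 0.0388
[210. 278.] 1466 [563.9166  66.996 ] [97.4858 21.8385] 85.2 pca 89.4 zmax 0.0463
[308. 286.] 850 [580.7925 181.2686] [ 9.9046 93.1634] 7.0 pca 95.8 zmax 0.0416
```

Request:
jog_arm:
  motion:
    - [[0,0.01,0.3,0,0,0,0],[0,0.01,0.6,0,0,0,0],[0,0.01,0.9,0,0,0,0],[0,0.01,0.9,0,0,0,0]]

```text
time_s: 23.5
tool_pos: [0.443, 0.1168, 0.0816]
tool_rot: [-179.7, -0.4, -178.7]
force: [-0.6, -0.1, -0.8]
grip_width: 0.0869
grasp_force: 0.0
```

Request:
jog_arm:
  motion:
    - [[0,0,0.2,0,0,0,0],[0,0,0.45,0,0,0,0],[0,0,0.64,0,0,0,0],[0,0,0.64,0,0,0,0],[0,0,0.64,0,0,0,0.5]]

```text
time_s: 24.0
tool_pos: [0.4465, 0.1178, 0.0224]
tool_rot: [-180.0, 0.0, -178.7]
force: [0.6, -0.2, -0.0]
grip_width: 0.0837
grasp_force: 0.0
```

Request:
jog_arm:
  motion:
    - [[0,0,0,0,0,0,1],[0,0,0,0,0,0,1],[0,0,0,0,0,0,1],[0,0,0,0,0,0,1],[0,0,0,0,0,0,1]]

```text
time_s: 24.5
tool_pos: [0.4461, 0.1176, 0.0225]
tool_rot: [179.9, 0.1, -178.7]
force: [-0.4, 0.0, 5.9]
grip_width: 0.0625
grasp_force: 15.0
```

Request:
jog_arm:
  motion:
    - [[0,0,0,0,0,0,1],[0,0,-0.2,0,0,0,1],[0,0,-0.5,0,0,0,1],[0,0,-0.8,0,0,0,1],[0,0,-1,0,0,0,1]]

```text
time_s: 25.0
tool_pos: [0.4458, 0.1173, 0.1233]
tool_rot: [180.0, 0.1, -178.7]
force: [0.5, 1.4, -0.8]
grip_width: 0.0623
grasp_force: 15.0
```

Request:
jog_arm:
  motion:
    - [[-0.3,0.13,-0.05,0,0,0,1],[-0.6,0.27,-0.05,0,0,0,1],[-0.95,0.415,-0.05,0,0,0,1],[-0.95,0.415,-0.05,0,0,0,1]]

```text
time_s: 25.4
tool_pos: [0.5424, 0.163, 0.1258]
tool_rot: [-179.9, 0.1, -178.6]
force: [-1.3, -0.2, -0.9]
grip_width: 0.062
grasp_force: 15.0
```

Request:
jog_arm:
  motion:
    - [[-0.3,0.13,0,0,0,0,1],[-0.6,0.27,0,0,0,0,1],[-0.95,0.415,0,0,0,0,1],[-0.95,0.415,0,0,0,0,1],[-0.95,0.415,0,0,0,0,1]]

```text
time_s: 25.9
tool_pos: [0.6328, 0.2038, 0.1254]
tool_rot: [-179.9, -0.1, -178.7]
force: [-0.9, -0.9, -0.8]
grip_width: 0.0624
grasp_force: 15.0
```

Request:
jog_arm:
  motion:
    - [[0,0,0.3,0,0,0,1],[0,0,0.5,0,0,0,1],[0,0,0.5,0,0,0,1],[0,0,0.5,0,0,0,1]]

```text
time_s: 26.3
tool_pos: [0.6327, 0.2038, 0.0771]
tool_rot: [180.0, -0.0, -178.8]
force: [-0.1, -0.4, 0.2]
grip_width: 0.0625
grasp_force: 15.0
```

Target z is 0.0255, so 0.051 more.

Request:
jog_arm:
  motion:
    - [[0,0,0.25,0,0,0,1],[0,0,0.4,0,0,0,1],[0,0,0.5,0,0,0,1],[0,0,0.52,0,0,0,1],[0,0,0.52,0,0,0,1]]

```text
time_s: 26.8
tool_pos: [0.6338, 0.2045, 0.0252]
tool_rot: [180.0, 0.0, -178.7]
force: [1.1, -0.2, -1.1]
grip_width: 0.0625
grasp_force: 15.0
```

Request:
jog_arm:
  motion:
    - [[0,0,0,0,0,0,1],[0,0,0,0,0,0,1]]

```text
time_s: 27.0
tool_pos: [0.6339, 0.2045, 0.0251]
tool_rot: [180.0, 0.1, -178.7]
force: [1.0, -0.2, 0.7]
grip_width: 0.0623
grasp_force: 15.0
```

Request:
jog_arm:
  motion:
    - [[0,0,0,0,0,0,0.22],[0,0,0,0,0,0,0.195],[0,0,0,0,0,0,0.195],[0,0,0,0,0,0,0.195]]

```text
time_s: 27.4
tool_pos: [0.6335, 0.2045, 0.0246]
tool_rot: [180.0, 0.0, -178.7]
force: [-0.1, -0.5, -0.1]
grip_width: 0.0697
grasp_force: 0.0
```

Request:
jog_arm:
  motion:
    - [[0,0,0,0,0,0,0.195],[0,0,-0.1,0,0,0,0.195],[0,0,-0.4,0,0,0,0.195],[0,0,-0.8,0,0,0,0.15],[0,0,-1,0,0,0,0]]

```text
time_s: 27.9
tool_pos: [0.6353, 0.2046, 0.1291]
tool_rot: [179.9, 0.3, -178.8]
force: [0.1, 0.6, -0.8]
grip_width: 0.0765
grasp_force: 0.0
```

```bash
python3 - <<'E'
from h import *
p,W=wrist(.014,.06)
E
```

```text
[0.6353 0.2046 0.1291] [ 179.8995    0.2854 -178.7546] 27.9
[61. 22.] 1632 [467.2371  11.3122] [61.2071 35.4723] 14.1 pca -162.6 zmax 0.0438
[451.  22.] 1618 [464.8031 390.2316] [58.651 25.303] 56.8 pca 48.6 zmax 0.06
[500. 136.] 3922 [584.6689 483.9283] [216.5185  69.5203] 10.8 pca -163.2 zmax 0.0396
[113. 146.] 4589 [583.9584  51.0102] [211.8913 106.0127] 59.0 pca 61.1 zmax 0.0486
[301. 152.] 7120 [624.113  248.7545] [109.5209 229.2657] 6.3 pca 90.7 zmax 0.0491
[254. 187.] 4207 [631.6591 204.9445] [61.3211 61.46  ] 35.5 pca 94.0 zmax 0.0538
[350. 193.] 3708 [636.0997 292.2487] [60.7194 59.4247] 63.0 pca 73.6 zmax 0.0538
[  4. 208.] 437 [654.9391 -98.9573] [75.1646  6.8472] 5.2 pca -177.4 zmax 0.0407
[192. 285.] 528 [736.2341 145.4902] [59.4019 12.4436] 1.9 pca -175.1 zmax 0.046
[299. 281.] 1408 [726.3815 255.0447] [67.7732 32.8462] 86.4 pca 91.7 zmax 0.0504
[233. 282.] 1445 [729.8571 185.1639] [34.1951 63.54  ] 8.0 pca 94.1 zmax 0.0502
```

Request:
jog_arm:
  motion:
    - [[0.3,-0.3,0,0,0,0,0],[0.6,-0.6,0,0,0,0,0],[0.98,-1,0,0,0,0,0],[0.98,-1,0,0,0,0,0]]

```text
time_s: 28.35
tool_pos: [0.5335, 0.0964, 0.1239]
tool_rot: [-179.9, -0.3, -179.1]
force: [0.5, -0.2, 0.5]
grip_width: 0.087
grasp_force: 0.0
```

Request:
jog_arm:
  motion:
    - [[0.3,-0.3,-0.2,0,0,0,0],[0.6,-0.6,-0.4,0,0,0,0],[0.98,-1,-0.5,0,0,0,0],[0.98,-1,-0.5,0,0,0,0],[0.98,-1,-0.5,0,0,0,0]]

```text
time_s: 28.85
tool_pos: [0.442, -0.0005, 0.1755]
tool_rot: [179.8, 0.1, -178.9]
force: [0.3, 0.5, -0.6]
grip_width: 0.0872
grasp_force: 0.0
```

```bash
python3 - <<'E'
from h import *
p,W=wrist(.013,.06);print(env.get_obs()['qpos'])
E
```

```text
[ 0.442  -0.0005  0.1755] [ 179.849     0.1354 -178.8765] 28.85
[318.  92.] 1600 [351.1992  79.6953] [ 21.9397 236.7823] 1.1 pca 90.4 zmax 0.0219
[254. 172.] 3556 [438.5288   0.3708] [118.6716  37.6438] 20.3 pca -160.5 zmax 0.0443
[251. 283.] 3780 [577.8859  -0.8432] [ 46.6081 219.1752] 6.0 pca 93.4 zmax 0.049
[355. 357.] 170 [701.9714 149.4943] [54.816  27.3433] 32.3 pca -146.0 zmax 0.0456
[505. 370.] 226 [893.004  591.1658] [17.3203 91.0099] 80.4 pca 178.4 zmax 0.0547
[-37.9419  -6.9303  32.6272 116.8264   3.8998  68.946   84.3277]
```

Request:
jog_arm:
  motion:
    - [[0.02,0.01,0.3,0,0,-0.04,0],[0.02,0.01,0.6,0,0,-0.08,0],[0.02,0.01,0.9,0,0,-0.103,0],[0.02,0.01,0.9,0,0,-0.103,0.2]]

```text
time_s: 29.3
tool_pos: [0.4374, 0.0018, 0.0809]
tool_rot: [-180.0, -0.5, -160.1]
force: [-0.0, 0.0, -0.3]
grip_width: 0.0837
grasp_force: 0.0
```

Request:
jog_arm:
  motion:
    - [[0,0,0.2,0,0,0,0.2],[0,0,0.45,0,0,0,0.2],[0,0,0.65,0,0,0,0.2],[0,0,0.65,0,0,0,0.2]]

```text
time_s: 29.7
tool_pos: [0.4404, 0.0016, 0.019]
tool_rot: [-179.9, -0.1, -160.2]
force: [0.0, -0.0, 0.3]
grip_width: 0.0705
grasp_force: 0.0
```

Request:
jog_arm:
  motion:
    - [[0,0,0.01,0,0,0,0.3],[0,0,0.01,0,0,0,0.6],[0,0,0.01,0,0,0,1],[0,0,0.01,0,0,0,1],[0,0,0.01,0,0,0,1]]

```text
time_s: 30.2
tool_pos: [0.4402, 0.0012, 0.019]
tool_rot: [180.0, 0.0, -160.2]
force: [0.4, -2.1, -0.1]
grip_width: 0.0375
grasp_force: 0.3
```

Request:
jog_arm:
  motion:
    - [[0,0,0,0,0,0,1],[0,0,0,0,0,0,1],[0,0,0,0,0,0,1],[0,0,0,0,0,0,1]]

```text
time_s: 30.6
tool_pos: [0.4402, 0.0012, 0.0189]
tool_rot: [180.0, 0.0, -160.2]
force: [-1.4, -0.0, 6.4]
grip_width: 0.0357
grasp_force: 15.0
```

Request:
jog_arm:
  motion:
    - [[0,0,0,0,0,0,1],[0,0,-0.2,0,0,0,1],[0,0,-0.5,0,0,0,1],[0,0,-0.8,0,0,0,1],[0,0,-1,0,0,0,1]]

```text
time_s: 31.1
tool_pos: [0.4404, 0.001, 0.1201]
tool_rot: [-180.0, 0.1, -160.2]
force: [0.4, 0.9, -0.2]
grip_width: 0.0358
grasp_force: 15.0
```

Request:
jog_arm:
  motion:
    - [[0,0,-0.05,0,0,0.04,1],[0,0,-0.05,0,0,0.08,1],[0,0,-0.05,0,0,0.12,1],[0,0,-0.05,0,0,0.16,1],[0,0,-0.05,0,0,0.2,1]]

```text
time_s: 31.6
tool_pos: [0.4396, 0.001, 0.1231]
tool_rot: [-180.0, -0.0, 163.5]
force: [0.1, 0.1, -0.5]
grip_width: 0.0357
grasp_force: 15.0
```

Request:
jog_arm:
  motion:
    - [[0,0,0,0,0,0.04,1],[0,0,0,0,0,0.08,1],[0,0,0,0,0,0.12,1],[0,0,0,0,0,0.16,1],[0,0,0,0,0,0.2,1]]

```text
time_s: 32.1
tool_pos: [0.4395, 0.001, 0.123]
tool_rot: [-180.0, -0.0, 127.5]
force: [0.8, 0.4, -0.6]
grip_width: 0.0358
grasp_force: 15.0
```

Request:
jog_arm:
  motion:
    - [[0,0,0,0,0,0.04,1],[0,0,0,0,0,0.08,1],[0,0,0,0,0,0.12,1],[0,0,0,0,0,0.16,1],[0,0,0,0,0,0.197,1]]

```text
time_s: 32.6
tool_pos: [0.4395, 0.001, 0.1231]
tool_rot: [-180.0, 0.0, 92.0]
force: [0.5, 0.8, -1.5]
grip_width: 0.0356
grasp_force: 15.0
```

Request:
jog_arm:
  motion:
    - [[0,0.3,0,0,0,0,1],[0,0.6,0,0,0,0,1],[-0.02,0.865,0,0,0,0,1],[-0.02,0.865,0,0,0,0,1]]

```text
time_s: 33.0
tool_pos: [0.529, 0.0025, 0.1231]
tool_rot: [179.9, 0.1, 92.3]
force: [-0.0, 0.3, -0.9]
grip_width: 0.0356
grasp_force: 15.0
```

Request:
jog_arm:
  motion:
    - [[0,0.3,0,0,0,0,1],[0,0.6,0,0,0,0,1],[-0.02,0.865,0,0,0,0,1],[-0.02,0.865,0,0,0,0,1],[-0.02,0.865,0,0,0,0,1]]

```text
time_s: 33.5
tool_pos: [0.6118, 0.0038, 0.1226]
tool_rot: [-179.9, 0.0, 92.3]
force: [0.3, -0.0, -2.0]
grip_width: 0.0356
grasp_force: 15.0
```

```bash
python3 - <<'E'
from h import *
p,W=wrist(.014,.06)
cv2.imwrite("pics/w5.png",p[:,:,::-1])
q=W.reshape(-1,3);q=q[np.isfinite(q[:,0])]
r=q[(q[:,2]>.040)&(q[:,2]<.05)&(abs(q[:,1])<.09)&(q[:,0]>.54)&(q[:,0]<.59)]
print(len(r),r.mean(0),np.percentile(r[:,0],[2,98]))
f=q[(abs(q[:,2]-.006)<.003)&(abs(q[:,1]-.0)<.09)&(q[:,0]>.54)&(q[:,0]<.68)]
print(len(f),np.percentile(f[:,0],[1,99]) if len(f) else 0)
E
```

```text
[0.6118 0.0038 0.1226] [-179.8554    0.0336   92.316 ] 33.5
[382.  29.] 8486 [698.6791 163.9337] [238.8438  63.6495] 5.0 pca -171.1 zmax 0.06
[ 19. 109.] 1972 [349.6521  79.5143] [238.3416  24.1751] 89.8 pca 90.2 zmax 0.0222
[508.  22.] 251 [868.8865 192.4291] [17.7159 49.9034] 67.6 pca 162.1 zmax 0.0595
[338. 124.] 11541 [676.2858  38.2223] [242.1646 163.1331] 1.8 pca 179.2 zmax 0.06
[381. 169.] 4328 [730.5063  33.9837] [110.0047  61.6143] 31.1 pca 51.7 zmax 0.06
[432. 273.] 556 [799.4088 -70.482 ] [ 4.6716 44.5018] 2.9 pca 92.6 zmax 0.0577
[407. 346.] 325 [ 796.1569 -181.2471] [24.9825 56.8787] 1.4 pca 94.3 zmax 0.0562
2221 [0.5659 0.0321 0.0434] [0.5573 0.5725]
9546 [0.5706 0.6794]
```

View pics/w5.png

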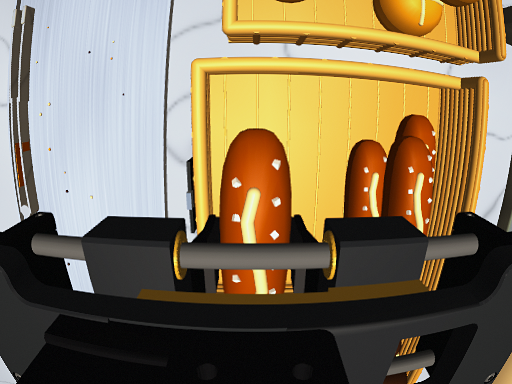

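The stick is aligned over the free front part at (255,200), with the stock at (365–415,170). Now I'll lower it in stages.

Request:
jog_arm:
  motion:
    - [[0,0,0.3,0,0,0,1],[0,0,0.6,0,0,0,1],[0,0,0.75,0,0,0,1],[0,0,0.85,0,0,0,1],[0,0,0.85,0,0,0,1]]

```text
time_s: 34.05
tool_pos: [0.6119, 0.0042, 0.0378]
tool_rot: [-179.9, -0.0, 92.3]
force: [0.0, -0.8, -0.7]
grip_width: 0.0356
grasp_force: 15.0
```

Request:
jog_arm:
  motion:
    - [[0,0,0.03,0,0,0,1],[0,0,0.07,0,0,0,1],[0,0,0.12,0,0,0,1],[0,0,0.12,0,0,0,1]]

```text
time_s: 34.45
tool_pos: [0.6127, 0.0043, 0.0262]
tool_rot: [-180.0, -0.0, 92.3]
force: [0.4, -0.2, -1.0]
grip_width: 0.0357
grasp_force: 15.0
```

Request:
jog_arm:
  motion:
    - [[0,0,0.02,0,0,0,1],[0,0,0.04,0,0,0,1],[0,0,0.04,0,0,0,1]]

```text
time_s: 34.75
tool_pos: [0.6128, 0.0042, 0.0223]
tool_rot: [-180.0, -0.0, 92.3]
force: [0.2, 0.4, -0.7]
grip_width: 0.0359
grasp_force: 15.0
```

Request:
jog_arm:
  motion:
    - [[0,0,0,0,0,0,0.52],[0,0,0,0,0,0,0.495],[0,0,0,0,0,0,0.495],[0,0,0,0,0,0,0.495]]

```text
time_s: 35.15
tool_pos: [0.6131, 0.0042, 0.0228]
tool_rot: [180.0, -0.0, 92.3]
force: [-0.9, -1.0, -1.0]
grip_width: 0.0434
grasp_force: 0.0
```

Request:
jog_arm:
  motion:
    - [[0,0,-0.1,0,0,0,0.495],[0,0,-0.3,0,0,0,0.495],[0,0,-0.6,0,0,0,0.495],[0,0,-1,0,0,0,0.495],[0,0,-1,0,0,0,0.495]]

```text
time_s: 35.65
tool_pos: [0.6171, 0.0038, 0.1293]
tool_rot: [179.4, -0.1, 92.3]
force: [0.5, 0.5, 0.5]
grip_width: 0.0439
grasp_force: 0.0
```

Request:
jog_arm:
  motion:
    - [[0,-0.3,-0.3,0,0,0,0.4],[0,-0.6,-0.6,0,0,0,0.3],[0,-0.9,-0.9,0,0,0,0],[0,-0.9,-0.9,0,0,0,0],[0,-0.9,-0.9,0,0,0,0]]

```text
time_s: 36.15
tool_pos: [0.5234, 0.0008, 0.2138]
tool_rot: [179.8, -0.1, 92.4]
force: [-0.0, 1.6, 0.1]
grip_width: 0.0761
grasp_force: 0.0
```

Request:
jog_arm:
  motion:
    - [[0,0,0,0,0,0,0],[0,0,0,0,0,0,0],[0,0,0,0,0,0,0]]

```text
time_s: 36.45
tool_pos: [0.523, 0.0004, 0.2114]
tool_rot: [-179.9, 0.1, 92.3]
force: [0.1, -0.9, -0.0]
grip_width: 0.0864
grasp_force: 0.0
```

```bash
python3 - <<'E'
from h import *
p,_=env.read_camera("side");p2,W=cloud("scene")
cv2.imwrite("pics/end.png",np.vstack([cv2.resize(p[90:330,150:400],None,fx=1.25,fy=1.25),cv2.resize(p2[110:310,100:400],(312,208))])[:,:,::-1])
wrist(.014,.06)
for k,(x,y) in dict(jar=(.455,.403),dredger=(.468,-.40)).items():
    a=np.load("scene0.npz");P,W0=cloud("scene","scene0.npz")
    for w in(W0,W):
        m=(np.hypot(w[...,0]-x,w[...,1]-y)<.05)&(w[...,2]>.02);print(k,m.sum(),w[m].mean(0))
E
```

```text
[0.523  0.0004 0.2117] [-179.9154    0.0545   92.3353] 36.55
[415.  44.] 5841 [698.1181 185.924 ] [239.7525  97.0813] 2.2 pca -172.6 zmax 0.06
[356.  14.] 1488 [632.3209 191.6405] [62.1552 38.7828] 3.5 pca -179.4 zmax 0.0537
[118. 101.] 1503 [349.5797  79.737 ] [237.41    22.8445] 89.8 pca 90.2 zmax 0.0224
[506.  50.] 176 [873.2154 192.2124] [17.6793 58.3017] 71.1 pca 164.6 zmax 0.0598
[382. 135.] 6341 [677.548   18.5429] [242.369 201.355] 2.3 pca -175.2 zmax 0.0599
[412. 170.] 3112 [721.2779  18.0325] [153.8442  68.7269] 64.5 pca 72.5 zmax 0.06
[331. 167.] 2895 [612.0666   6.5939] [ 37.025  119.5187] 0.3 pca 91.0 zmax 0.0477
[314. 283.] 930 [ 607.677  -145.7185] [79.0112 23.8921] 12.2 pca -177.2 zmax 0.046
jar 713 [0.464  0.4032 0.061 ]
jar 709 [0.464  0.4033 0.061 ]
dredger 412 [ 0.4788 -0.3875  0.0616]
dredger 412 [ 0.4787 -0.3877  0.0616]
```

View pics/end.png

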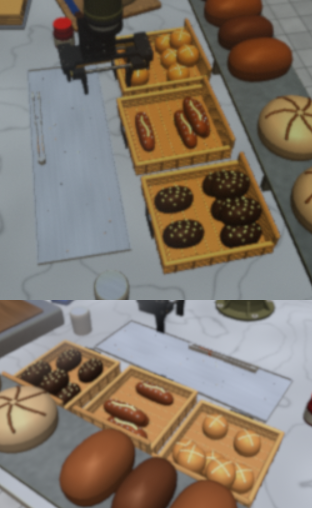

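The tray is empty. The two ryes (174,198; 182,232), the stick (145,130) and both wheats (lower view, 214,425; 247,440) lie upright in the free front of their own baskets. The jar and shaker haven't moved, so I'm handing in.

```bash
python3 -c "
from cell import env
print(env.sign_off())"
```

```text
the job is handed in; nothing more can be done
None
```

I put all five rolls upright in the free front part of their own kind's basket, left the jam jar and flour shaker where they stood, and handed the job in at about 37 s of the 128 s limit; no verdict came back.

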